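# Step the aperture turret to its widest stop and bolt it

## Task

Using only the fingertips, gently push the upright tabs of the aperture turret to turn its wheel, either way round, until the station with the widest dark opening stands at the lock bolt; then push the bolt fully home into that station's slot. Grip and lift nothing, do not shove the turret about on the bench, and leave the two brass weights and the V-block where they are.

Things in the scene. Friction and masses are not known exactly. Their poses are not given: they have to be found in the camera images.
- turret: Aperture turret, standing loose on rubber feet (about 5 kg, do not drag it). Dark steel base plate 170x170 mm, top 16 mm above the bench, with a 56 mm wide tongue reaching out to 144 mm from the wheel axis on the +y side that carries the lock bolt; only x, y and yaw vary. Origin on the wheel axis at bench level, z up, +y from the axis towards the lock bolt.
- turret_axis (a point): Point on the wheel's vertical axis at its top face, 44 mm above the bench. The aluminium wheel is 156 mm across, with a low hub (28 mm across, 8 mm high) and five stations 72 degrees apart: bright steel discs 37 mm across, centred 47 mm from the axis, each with a round dark opening, 32, 8, 12, 16 and 20 mm across in anticlockwise order. The rim has an 18 mm slot at each station.
- wheel (a joint): Angle of the wheel (rad), positive anticlockwise seen from above; 0 or any whole turn = widest opening exactly at the lock bolt. It turns either way for more than a turn without stops or clicks and stays where it is left (friction 0.10 N m, about 2 N at a tab).
- tab (a point): Top of one of the wheel's five alike upright flat steel tabs, the one 36 degrees anticlockwise of the widest opening; one stands midway between each two neighbouring stations, 72 degrees apart. Centre 58 mm from the axis, 20 mm long radially, 6 mm thick, top 78 mm above the bench; over 50 mm clear between neighbours. Any of them may be pushed.
- wide_opening (a point): Centre of the widest (32 mm) opening, on the wheel's top face, 47 mm from the axis; turns with the wheel.
- index (a point): Point fixed to the base 47 mm from the axis towards the lock bolt, 44 mm above the bench: where the widest opening has to stand.
- bolt (a joint): Travel of the lock bolt (m): 0 = drawn fully out, 0.016 = fully home against its stop. It slides straight towards the wheel axis and stays where it is left (friction 2 N). Its rounded 10 mm wide nose enters the slot of the station standing before it if that is within about 4 mm of centred at the rim; otherwise it strikes the rim.
- bolt_push (a point): Middle of the outer face (away from the wheel) of the bolt's upright push plate, 58 mm above the bench, 116 mm from the axis when drawn out, 100 mm when home. The plate is 24 mm wide, 8 mm thick, its top 68 mm above the bench; bolt body and rails below it are at most 38 mm high. Push towards the wheel axis.
- weight_big: Bystander: brass weight, 26 mm across, 30 mm high, origin under its centre.
- weight_small: Bystander: brass weight, 19 mm across, 22 mm high, origin under its centre.
- v_block: Bystander: steel V-block 45x45x34 mm, origin under its centre. Behind it stands a tall black dividing head, fixed to the bench, centre about x 0.62, y -0.24, reaching to about y -0.12: keep the hand clear of it.

How it is judged (in metres and radians):
On the way, in this order (a step that is already met when the one before it is completed fails the run):
1. the widest opening has been brought to the lock bolt (within 8 mm of the index) (horizontal distance between wide_opening and index below 0.008 m), for 0.05 s.
2. the bolt is fully home (value of joint bolt above 0.014 m), for 0.2 s.
At the end, for the whole second after the job is handed in: The centre of the widest opening is within 5 mm (horizontally) of the index, the bolt has travelled more than 14 of its 16 mm, and turret and wheel are at rest with the base level (horizontal distance between wide_opening and index below 0.005 m and value of joint bolt above 0.014 m and angle between turret's own z axis and vertical below 0.03 rad and velocity of joint wheel between -0.05 and 0.05 rad/s and linear speed of turret below 0.01 m/s); the robot touches nothing.
It fails at once if the turret was dragged or lifted more than 20 mm, or tipped (distance of turret from where it was at the start of the episode above 0.02 m or angle between turret's own z axis and vertical above 0.1 rad).
It fails at once if the wheel was pinched or rammed (fingers on it with more than 30 N) (contact force between the fingers and wheel above 30 N).
It fails at once if the bolt was pinched or rammed (fingers on it with more than 35 N) (contact force between the fingers and bolt above 35 N).
It fails at once if a weight or the V-block was moved more than 15 mm or lifted (distance of any of weight_big, weight_small, v_block from where it was at the start of the episode above 0.015 m).
It also fails if it takes over 51 s, if anything falls off the work surface, if the arm or the gripper's body presses on something with over 40 N, if the wrist force passes 120 N, or if a joint passes its speed limit or range.

## Robot

A 6-joint arm with a two-finger parallel gripper is mounted at the origin on a cart in front of the work surface, level with it; the furniture and walls round the work are solid. World frame = base frame: x ahead of the robot, y to its left, z up, the work surface at z = 0. Lengths are in mm, angles in rad, forces in N, time in s.
With the tool pointing down it reaches from about 400 to 925 mm from the base axis. Payload 12.5 kg.
Tool frame: the origin (TCP) lies between the finger pads; the fingertips stand 19 mm ahead of it and the grasp point (between the pads) is the TCP (env.tips_ahead is the distance from the TCP to the fingertips, in mm); z points along the fingers, y is the line along which they close (so a half turn about z gives the same grasp; the last joint's range is limited). The gripper opens to 95 mm and grips with 3 to 60 N. Pads are 20 mm wide; open, the fingers measure 119 mm over their backs; the gripper's body (75 mm by 180 mm) begins 59 mm behind the grasp point.
Start: joints at [1.036, 0.491, 1.559, -0, 1.092, -0.106], TCP at [259.848, 568.44, 233.661] pointing down, gripper open.
Joint ranges: [-3.1, 3.1], [-0.84, 2.19], [0.05, 2.79], [-1.13, 4.28], [0.06, 2.93], [-2.69, 2.69]. Speed limits (rad/s): [2.22, 2.22, 2.79, 3.14, 3.14, 3.14].

## Interface

Orientations are given as [roll, pitch, yaw] about the fixed x, y, z axes, in that order (R = Rz(yaw) Ry(pitch) Rx(roll)).
In Python, from cell import env gives the robot as it stands.
- The arm moves only by the shell command python3 -m crank 'ROWS'. ROWS is JSON, a list of rows, each a list of 5 numbers: the shift along the tool's x, y, z in mm, then the turn about the tool's z in degrees, then the finger opening in mm, from 0 to 95.1. In form: [[dx, dy, dz, yaw, grip], ...]. A call has 1 to 10 rows; each row is the pose to reach, as a shift and turn from the pose commanded when the call began, along the tool's axes at that moment; what a row does not reach only later rows make up. A row lasts 1/12 s, in which the tool goes at most 41.7 mm and 7.16 degrees, less where a joint would pass 70% of its speed; a pose out of reach is approached as far as the arm can. A call with a gripper value outside its range is refused whole. The fingers move at their own pace and stop on an object; the grip force is fixed at half the most. Time passes only in rows, so rows that repeat a pose let the fingers close. It gives the time, the measured TCP pose, the force, the opening and the grip force at its end, in the units of the state.
- env.state(): the state, without advancing time (a new reading comes with each control period).
- env.read_camera(name): name is "scene" or "top" or "wrist"; returns a dict with "img" (420x560x3 uint8, blue, green, red), "K" (3x3 intrinsics, pixels), "pose" (4x4, takes a point from camera to world coordinates). Camera axes: x right, y down, z forward; pixel columns grow to the right and rows downward; lengths in mm; the calibration is good to about 2 mm. A picture is of the moment at which its call begins. There is no depth.
- env.job_done(): hands the job in; it is judged then, once.
The state is a dict: "t": time; "joints": joint angles; "qvel": joint speeds; "tau": joint torques, N m; "eef_pos": TCP position; "tcp_rot": TCP orientation; "ft_force": force on the tool from outside, world axes, zero at the start; "moment": the same for the moment, N m; "opening": opening from 0.0 (shut) to 1.0 (fully open); "grip_force": force on a finger pad.
Only numpy, scipy, OpenCV 4.12 (cv2) and the standard library are available. Lean on these libraries where they do the work, as an engineer would, in place of code of your own. Each camera call takes 0.05 s, during which the arm holds its last target. There are 200 camera calls.

## Working session

There is one attempt and no reset: what is moved stays moved. The work goes in short steps, Python scripts to look and compute and a shell command to move; the robot and the scene stay as the last step left them, time stands still between calls to the robot, and variables do not carry over. Pictures are saved under pics/ and viewed, at most 10 in all, crops included, and the job is handed in when it is done.

```bash
mkdir -p pics
python3 - <<'E'
from cell import env
import cv2,numpy as np
for n in("top","scene"):
    c=env.read_camera(n); cv2.imwrite(f"pics/{n}0.png",c["img"]); print(n,c["K"].tolist(),np.round(c["pose"],3).tolist())
s=env.state();print(s["t"],s["eef_pos"],s["tcp_rot"],s["ft_force"])
E
```

```text
top [[436.57888621994545, 0.0, 281.230184966227], [0.0, 436.57888621994545, 204.2346933929991], [0.0, 0.0, 1.0]] [[0.022, -0.998, 0.06, 413.745], [-1.0, -0.022, 0.005, 103.755], [-0.003, -0.06, -0.998, 1151.044], [0.0, 0.0, 0.0, 1.0]]
scene [[462.1177158542534, 0.0, 286.1178970458554], [0.0, 462.1177158542534, 205.89913068716348], [0.0, 0.0, 1.0]] [[0.641, -0.392, 0.66, -419.648], [-0.768, -0.307, 0.562, -668.032], [-0.018, -0.867, -0.498, 759.246], [0.0, 0.0, 0.0, 1.0]]
0.1 [259.73985827 568.26254066 233.16291851] [-3.14068029e+00 -8.54343628e-05  2.71283040e+00] [-0.25047932 -0.49692166 -0.59019746]
```

View pics/top0.png

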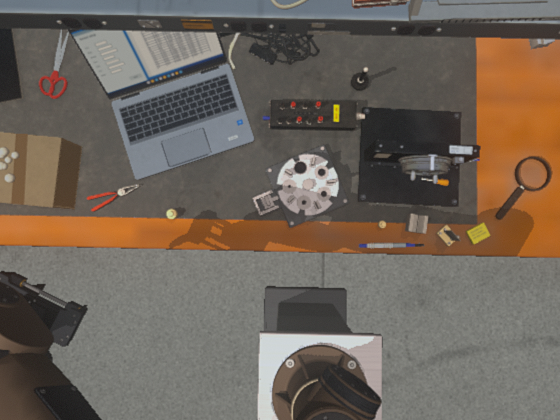

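The turret is at about (307,183). Its bolt points image-left to about (263,203), which is world +y and slightly -x. I'll enlarge that area.

Run:
```python
import cv2
i=cv2.imread("pics/top0.png")[135:235,240:370]
cv2.imwrite("pics/c0.png",cv2.resize(i,None,fx=6,fy=6,interpolation=cv2.INTER_CUBIC))
```

```text
(no output)
```

View pics/c0.png

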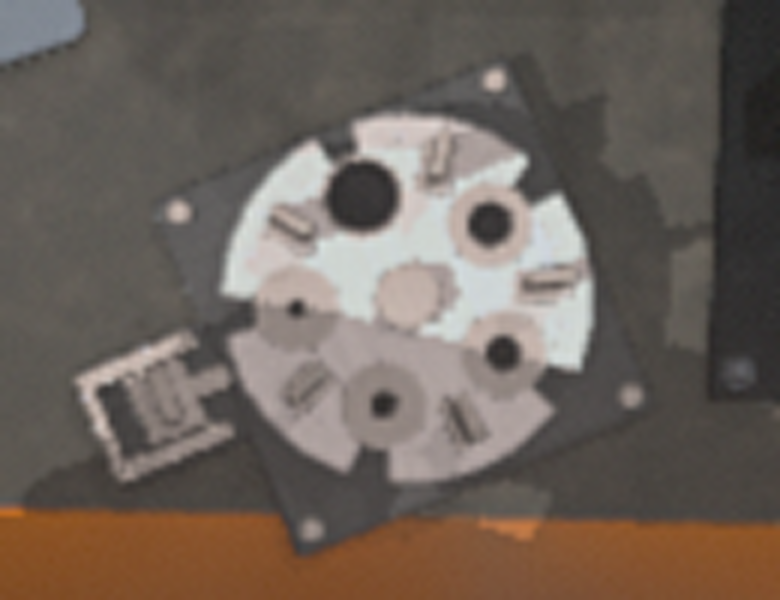

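```bash
cat > h.py <<'E'
import numpy as np
from cell import env
def proj(c,uv,z):
    uv=np.atleast_2d(np.array(uv,float)); K,T=c["K"],np.array(c["pose"])
    d=np.c_[uv,np.ones(len(uv))]@np.linalg.inv(K).T@T[:3,:3].T; o=T[:3,3]
    return (o+d*((z-o[2])/d[:,2])[:,None])[:,:2]
E
python3 - <<'E'
from h import *
c=env.read_camera("top")
f=lambda p,z:proj(c,(np.array(p)+.5)/6-.5+[240,135],z)
ft=f([(178,211),(494,79),(631,396),(312,529)],16)
print("feet",ft.round(1).tolist(),"c",ft.mean(0))
v=(ft[0]-ft[1]+ft[3]-ft[2]);print("bolt dir deg",np.degrees(np.arctan2(v[1],v[0])))
st=f([(362,195),(297,308),(382,404),(503,352),(491,223)],44); m=st.mean(0)
print("stations",st.round(1).tolist(),m)
d=st-m;print("st ang",np.degrees(np.arctan2(d[:,1],d[:,0])),np.linalg.norm(d,axis=1))
print("hub",f((409,296),52))
p=f((165,400),68);d=p-m;print("bolt plate",p,np.degrees(np.arctan2(d[0,1],d[0,0])),np.linalg.norm(d))
print("weights",proj(c,[(171,213),(382,225),(418,223)],25))
E
```

```text
feet [[571.9, 142.4], [633.0, 5.6], [495.3, -56.2], [434.6, 81.1]] c [533.69079729  43.22119713]
bolt dir deg 113.96599929905244
stations [[576.5, 63.3], [527.6, 89.9], [487.6, 53.1], [510.8, 2.3], [565.7, 8.3]] [533.66418375  43.37378534]
st ang [  24.94444391   97.36561979  168.06917825 -119.06087019  -47.60781766] [47.27396203 46.96060667 47.07456287 47.04080047 47.55765157]
hub [[532.92571386  42.96677422]]
bolt plate [[485.69896929 144.13031381]] 115.45681578216002 111.59094868514067
weights [[ 452.71715566  393.15334097]
 [ 433.76267167 -151.56592801]
 [ 440.94936371 -244.11601663]]
```

```bash
cat >> h.py <<'E'
C=np.array([533.7,43.3]); 
def rel(p,z,yaw):
    s=env.state(); y0=s["tcp_rot"][2]; c,n=np.cos(y0),np.sin(y0); d=np.r_[p,z]-s["eef_pos"]
    dy=(yaw-np.degrees(y0)+180)%360-180
    return np.round([d[0]*c+d[1]*n, d[0]*n-d[1]*c, -d[2], -dy],1).tolist()
def arc(a,z=72,r=58,back=15):
    t=np.radians(a); return rel(C+r*np.array([np.cos(t),np.sin(t)])-back*np.array([-np.sin(t),np.cos(t)]),z,a)
E
python3 -c "
from h import *
print(arc(46,160))"
```

```text
[-500.8, -313.8, 73.2, 109.4]
```

```bash
python3 -m crank '[[-501,-314,0,109.4,0],[-501,-314,0,109.4,0],[-501,-314,0,109.4,0],[-501,-314,0,109.4,0],[-501,-314,0,109.4,0],[-501,-314,73,109.4,0],[-501,-314,73,109.4,0],[-501,-314,73,109.4,0],[-501,-314,73,109.4,0],[-501,-314,73,109.4,0]]'; python3 -c "
from h import *
print(arc(46,160))"
```

```text
t: 0.98
eef_pos: [487.6, 221.6, 194.3]
tcp_rot: [3.142, -0.0, 1.457]
ft_force: [-0.1, 0.1, 0.1]
opening: 0.358
grip_force: 0.0
[-135.0, 113.3, 34.3, 37.5]
```

```bash
python3 -m crank '[[-135,113.3,34,37.5,0],[-135,113.3,34,37.5,0],[-135,113.3,34,37.5,0],[-135,113.3,34,37.5,0],[-135,113.3,34,37.5,0],[-135,113.3,34,37.5,0],[-135,113.3,34,37.5,0],[-135,113.3,34,37.5,0],[-135,113.3,34,37.5,0],[-135,113.3,34,37.5,0]]'; python3 -c "
from h import *
import cv2
print(arc(46,160),arc(46,72))
c=env.read_camera('wrist');cv2.imwrite('pics/w1.png',c['img'])
T=np.linalg.inv(c['pose']);
a=np.radians(60.75)
for q in [(*(C+58*np.array([np.cos(a),np.sin(a)])),78),(*C,52)]:
  p=c['K']@(T@np.r_[q,1])[:3];print(p[:2]/p[2])"
```

```text
t: 1.82
eef_pos: [584.8, 77.7, 160.9]
tcp_rot: [3.141, -0.0, 0.81]
ft_force: [-0.8, 0.0, -0.5]
opening: 0.005
grip_force: 0.0
[-2.2, 2.1, 0.9, 0.4] [-2.2, 2.1, 88.9, 0.4]
[240.8793606  226.99075564]
[263.06108087 280.74780142]
```

View pics/w1.png

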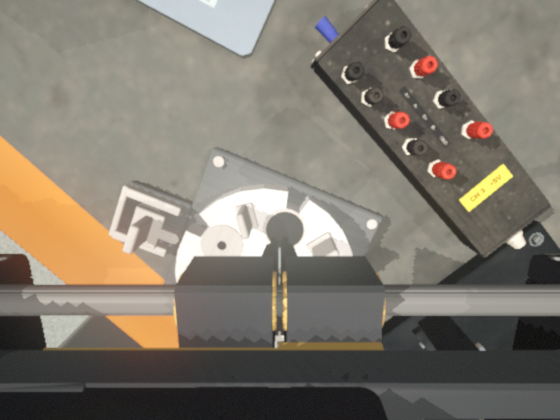

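The wide opening is at (285,228) and the target tab is at (243,215), to the left of the closed fingers. That is close to the prediction of (241,227), so I'll descend.

```bash
python3 -m crank '[[-2,2,20,0,0],[-2,2,40,0,0],[-2,2,55,0,0],[-2,2,65,0,0],[-2,2,75,0,0],[-2,2,82,0,0],[-2,2,89,0,0],[-2,2,89,0,0]]'; python3 -c "
from h import *
for a in range(50,90,4): print(arc(a))"
```

```text
t: 2.53
eef_pos: [584.7, 74.3, 70.7]
tcp_rot: [-3.141, 0.001, 0.809]
ft_force: [0.4, -0.1, 0.2]
opening: 0.003
grip_force: 0.0
[1.1, -4.2, -1.3, -3.7]
[1.8, -8.4, -1.3, -7.7]
[2.1, -12.5, -1.3, -11.7]
[2.2, -16.7, -1.3, -15.7]
[2.0, -20.9, -1.3, -19.7]
[1.4, -25.0, -1.3, -23.7]
[0.6, -29.1, -1.3, -27.7]
[-0.5, -33.2, -1.3, -31.7]
[-1.8, -37.1, -1.3, -35.7]
[-3.5, -41.0, -1.3, -39.7]
```

```bash
python3 -m crank '[[1,-4.2,0,-4,0],[1.8,-8.4,0,-8,0],[2,-12.5,0,-12,0],[2.2,-16.7,0,-16,0],[2,-20.9,0,-20,0],[1.4,-25,0,-24,0],[0.6,-29,0,-28,0],[-0.5,-33,0,-32,0],[-1.8,-37,0,-36,0],[-3.5,-41,0,-40,0]]'; python3 -c "
from h import *
print(env.state()['ft_force'])
for a in range(90,130,4): print(arc(a))"
```

```text
t: 3.37
eef_pos: [553.6, 100.1, 72.3]
tcp_rot: [3.139, -0.0, 1.51]
ft_force: [1.7, -1.4, -1.1]
opening: 0.002
grip_force: 0.8
[ 1.68327035 -1.35648661 -1.05462277]
[0.9, -5.0, 0.3, -3.5]
[1.5, -9.1, 0.3, -7.5]
[1.9, -13.2, 0.3, -11.5]
[2.0, -17.4, 0.3, -15.5]
[1.7, -21.6, 0.3, -19.5]
[1.2, -25.8, 0.3, -23.5]
[0.4, -29.9, 0.3, -27.5]
[-0.6, -33.9, 0.3, -31.5]
[-2.0, -37.9, 0.3, -35.5]
[-3.6, -41.7, 0.3, -39.5]
```

Contact is about 2 N. The tool-frame rows repeat because the arc is a rigid rotation, so this call takes a from 86° to 126°.

```bash
python3 -m crank '[[1,-4.2,0,-4,0],[1.8,-8.4,0,-8,0],[2,-12.5,0,-12,0],[2.2,-16.7,0,-16,0],[2,-20.9,0,-20,0],[1.4,-25,0,-24,0],[0.6,-29,0,-28,0],[-0.5,-33,0,-32,0],[-1.8,-37,0,-36,0],[-3.5,-41,0,-40,0]]'; python3 -c "
from h import *
print(env.state()['ft_force'])
print(arc(126),arc(142),arc(146))"
```

```text
t: 4.2
eef_pos: [512.5, 99.3, 72.4]
tcp_rot: [3.14, 0.001, 2.208]
ft_force: [1.8, 0.3, 0.1]
opening: 0.007
grip_force: 0.8
[1.76120594 0.25605385 0.10747527]
[0.3, -0.8, 0.4, 0.5] [2.3, -17.3, 0.4, -15.5] [2.1, -21.5, 0.4, -19.5]
```

Next I'll advance gently to a≈146 and then look from the top camera.

```bash
python3 -m crank '[[0.8,-3,0,-3,0],[1.3,-6,0,-6,0],[1.8,-9,0,-9,0],[2,-12,0,-11.5,0],[2.2,-14.5,0,-14,0],[2.2,-16.7,0,-16,0],[2.1,-18.5,0,-17.7,0],[2,-20,0,-19.2,0],[2,-20.9,0,-20,0],[2,-20.9,0,-20,0]]'; python3 -c "
from h import *
import cv2
print(arc(146))
c=env.read_camera('top');i=c['img'][135:235,240:370]
cv2.imwrite('pics/c2.png',cv2.resize(i,None,fx=6,fy=6,interpolation=cv2.INTER_CUBIC))"
```

```text
t: 5.03
eef_pos: [494.3, 88.4, 72.2]
tcp_rot: [3.141, 0.001, 2.554]
ft_force: [1.3, 0.7, 0.1]
opening: 0.007
grip_force: 0.6
[0.1, -0.4, 0.2, 0.3]
```

View pics/c2.png

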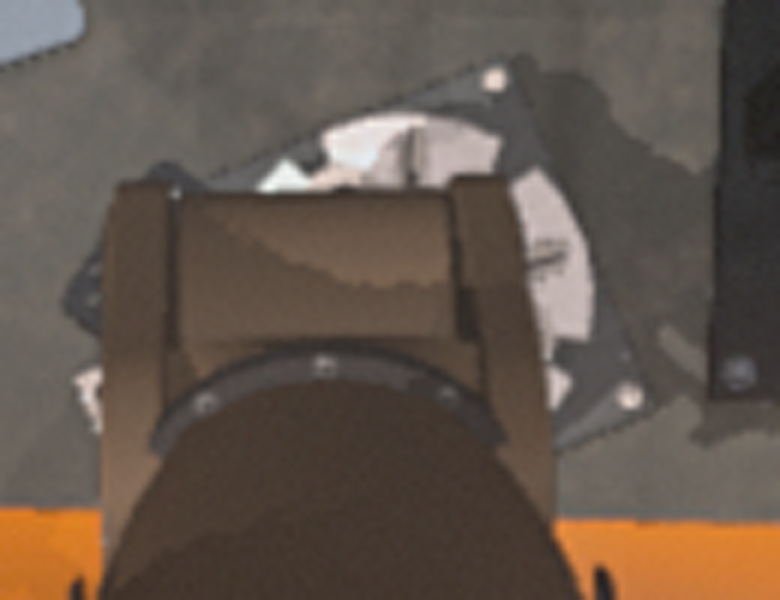

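```bash
python3 -c "
from h import *
c=env.read_camera('top')
f=lambda p,z:proj(c,(np.array(p)+.5)/6-.5+[240,135],z)
for p,z in [((410,155),70),((548,257),70),((305,155),44),((514,167),44),((562,362),44)]:
  d=(f(p,z)-C)[0];print(np.degrees(np.arctan2(d[1],d[0])),np.hypot(*d))"
```

```text
1.3589652663515905 56.20090592994365
-75.38540367658165 58.569368838601825
36.88390914571781 74.33532239585051
-38.32065735988202 71.66829756762911
-111.91377510572936 71.25069728978545
```

Everything points to about 4–8° still to go. I'll push on to a≈150, then back off, lift and look.

```bash
python3 -m crank '[[0.3,-1.4,0,-1.3,0],[0.6,-2.8,0,-2.7,0],[1,-4.2,0,-4,0],[1,-4.2,0,-4,0],[0.5,2,0,0,0],[0,7,0,0,0],[0,7,-10,0,0],[0,7,-50,0,0],[0,7,-90,0,0],[0,7,-90,0,0]]'; python3 -c "
from h import *
d=np.radians(114);print(rel(C+175*np.array([np.cos(d),np.sin(d)]),162,114))"
```

```text
t: 5.97
eef_pos: [499.7, 94.5, 168.1]
tcp_rot: [3.136, 0.007, 2.556]
ft_force: [0.7, 0.3, 0.1]
opening: 0.001
grip_force: 0.0
[91.1, 70.0, 6.1, 32.4]
```

```bash
python3 -m crank '[[91,70,0,32.4,0],[91,70,0,32.4,0],[91,70,0,32.4,0],[91,70,0,32.4,0],[91,70,0,32.4,0],[91,70,0,32.4,0],[91,70,0,32.4,0]]'; python3 -c "
from h import *
import cv2
c=env.read_camera('top');i=c['img'][135:235,240:370]
cv2.imwrite('pics/c3.png',cv2.resize(i,None,fx=6,fy=6,interpolation=cv2.INTER_CUBIC))"
```

```text
t: 6.55
eef_pos: [460.7, 202.9, 162.1]
tcp_rot: [3.141, 0.0, 1.993]
ft_force: [-0.8, -0.6, 0.1]
opening: 0.001
grip_force: 0.0
```

View pics/c3.png

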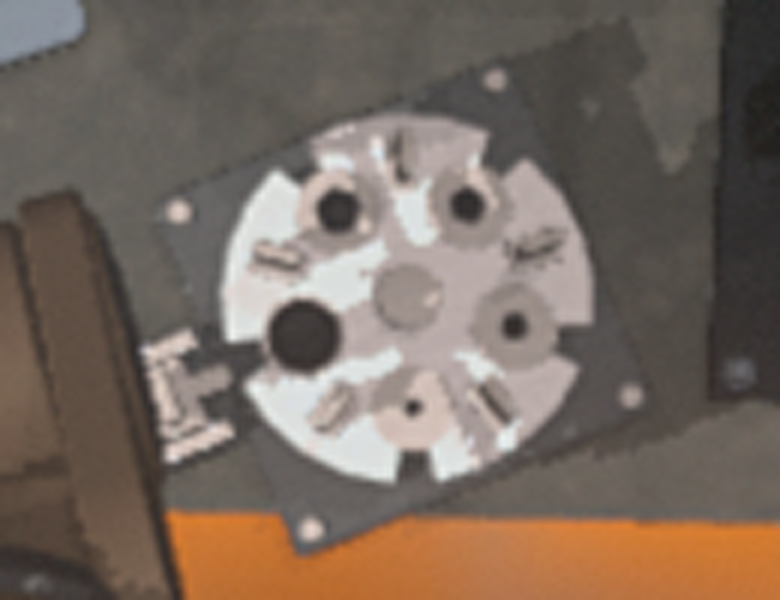

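The base hasn't moved. The widest opening is at (304,335), beside the bolt tongue at about (210,380).

```bash
python3 -c "
from h import *
c=env.read_camera('top')
f=lambda p,z:proj(c,(np.array(p)+.5)/6-.5+[240,135],z)
st=f([(304,335),(413,408),(513,325),(468,204),(339,209)],44);m=st.mean(0);d=st-m
print(m,(np.degrees(np.arctan2(d[:,1],d[:,0]))-72*np.arange(5)-114+180)%360-180)
p=f([(217,377),(202,386)],38)-C;print(np.degrees(np.arctan2(p[:,1],p[:,0])))
print(arc(138,160), arc(138,72))"
```

```text
[533.75408888  43.20608278] [-2.0472305  -2.08688779 -2.16429534 -2.11793284 -2.85160044]
[114.04297711 114.68854024]
[-116.0, -8.4, 1.9, -23.9] [-116.0, -8.4, 89.9, -23.9]
```

The wheel is 2.2° short, about 3 mm at the rim against the 4 mm limit. Time is plentiful, so I'll nudge it a further ~2.4°.

```bash
python3 -m crank '[[-116,-8.4,0,-24,0],[-116,-8.4,0,-24,0],[-116,-8.4,0,-24,0],[-116,-8.4,0,-24,0],[-116,-8.4,0,-24,0],[-116,-8.4,0,-24,0],[-116,-8.4,20,-24,0],[-116,-8.4,50,-24,0],[-116,-8.4,75,-24,0],[-116,-8.4,75,-24,0]]'; python3 -c "
from h import *
print(arc(138),arc(145),arc(150),arc(152.4))"
```

```text
t: 7.48
eef_pos: [498.0, 94.3, 83.3]
tcp_rot: [-3.137, -0.004, 2.406]
ft_force: [-0.7, 1.3, 0.2]
opening: 0.002
grip_force: 0.0
[-2.7, 0.9, 11.3, -0.1] [-1.3, -6.2, 11.3, -7.1] [-0.8, -11.4, 11.3, -12.1] [-0.8, -14.0, 11.3, -14.5]
```

```bash
python3 -m crank '[[0,0,8,0,0],[0,0,15,0,0],[1,-4.2,15,-4,0],[1.8,-8.4,15,-8,0],[2,-11,15,-10.5,0],[2,-12.5,15,-12,0],[2.1,-13.5,15,-13,0],[2.1,-14.3,15,-13.7,0],[2.1,-15,15,-14.4,0],[2.1,-15,15,-14.4,0]]';python3 -c "
from h import *
print(arc(152.4))"
```

```text
t: 8.32
eef_pos: [488.9, 83.9, 72.0]
tcp_rot: [3.141, 0.001, 2.659]
ft_force: [0.0, 1.0, 0.9]
opening: 0.002
grip_force: 0.8
[-0.5, -0.2, 0.0, -0.1]
```

Now back off, lift and go beyond the bolt.

```bash
python3 -m crank '[[0,0,0,0,0],[0,3,0,0,0],[0,8,0,0,0],[0,8,0,0,0],[0,8,-30,0,0],[0,8,-60,0,0],[0,8,-90,0,0],[0,8,-90,0,0],[0,8,-90,0,0]]'; python3 -c "
from h import *
d=np.radians(114.2);print(rel(C+175*np.array([np.cos(d),np.sin(d)]),162,114.2))"
```

```text
t: 9.07
eef_pos: [492.7, 91.0, 162.7]
tcp_rot: [3.14, 0.002, 2.659]
ft_force: [-0.5, -1.1, -0.4]
opening: 0.004
grip_force: 0.0
[79.2, 84.8, 0.7, 38.1]
```

```bash
python3 -m crank '[[79,85,0,38.1,0],[79,85,0,38.1,0],[79,85,0,38.1,0],[79,85,0,38.1,0],[79,85,0,38.1,0],[79,85,0,38.1,0],[79,85,0,38.1,0],[79,85,0,38.1,0]]'; python3 -c "
from h import *
import cv2
c=env.read_camera('top');i=c['img'][135:235,240:370]
cv2.imwrite('pics/c4.png',cv2.resize(i,None,fx=6,fy=6,interpolation=cv2.INTER_CUBIC))
d=np.radians(114.2)
for r in (150,134,114): print(rel(C+r*np.array([np.cos(d),np.sin(d)]),67,114.2))"
```

```text
t: 9.73
eef_pos: [461.4, 202.8, 160.5]
tcp_rot: [-3.14, -0.0, 1.996]
ft_force: [-0.1, 0.7, -0.7]
opening: 0.007
grip_force: 0.0
[-24.9, 0.4, 93.7, 0.2]
[-40.9, 0.4, 93.7, 0.2]
[-60.9, 0.3, 93.7, 0.2]
```

View pics/c4.png

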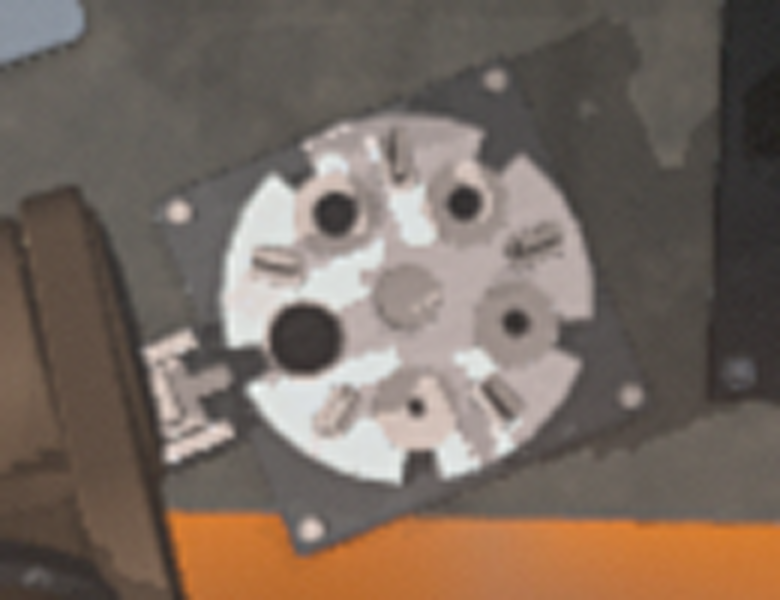

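The wheel turned about 2° more (12 mm opening from (513,325) to (516,322)), so it is now centred within about 0.5°. Next I'll descend outside the bolt.

```bash
python3 -m crank '[[-20,0.4,30,0,0],[-25,0.4,60,0,0],[-25,0.4,80,0,0],[-25,0.4,93,0,0],[-25,0.4,93,0,0],[-30,0.4,93,0,0],[-35,0.4,93,0,0],[-39,0.4,93,0,0],[-42,0.4,93,0,0],[-42,0.4,93,0,0]]'; python3 -c "
from h import *
d=np.radians(114.2)
for r in (126,116,110): print(rel(C+r*np.array([np.cos(d),np.sin(d)]),67,114.2))"
```

```text
t: 10.62
eef_pos: [480.0, 164.1, 69.3]
tcp_rot: [3.14, 0.0, 1.993]
ft_force: [0.3, 0.2, 0.1]
opening: 0.006
grip_force: 0.0
[-6.2, -0.6, 2.3, -0.0]
[-16.2, -0.6, 2.3, -0.0]
[-22.2, -0.6, 2.3, -0.0]
```

```bash
python3 -m crank '[[-2,0,0,0,0],[-4,0,0,0,0],[-6,0,0,0,0],[-8,0,0,0,0],[-10,0,0,0,0],[-12,0,0,0,0],[-13,0,0,0,0],[-14,0,0,0,0],[-15,0,0,0,0],[-15,0,0,0,0]]'; python3 -c "
from h import *
d=np.radians(114.2)
for r in (126,116,110): print(rel(C+r*np.array([np.cos(d),np.sin(d)]),67,114.2))"
```

```text
t: 11.45
eef_pos: [485.6, 150.9, 68.6]
tcp_rot: [3.142, 0.0, 1.993]
ft_force: [0.2, -0.4, -0.5]
opening: 0.001
grip_force: 0.1
[8.2, -0.2, 1.6, 0.0]
[-1.8, -0.2, 1.6, 0.0]
[-7.8, -0.2, 1.6, 0.0]
```

```bash
python3 -m crank '[[-1,0,0,0,0],[-2,0,0,0,0],[-3,0,0,0,0],[-4,0,0,0,0],[-5,0,0,0,0],[-5.5,0,0,0,0],[-6,0,0,0,0],[-6,0,0,0,0]]'; python3 -c "
from h import *
import cv2
c=env.read_camera('scene');T=np.linalg.inv(c['pose']);p=c['K']@(T@np.r_[C,60,1])[:3];u,v=(p[:2]/p[2]).astype(int);print(u,v)
i=c['img'][max(v-55,0):v+45,max(u-70,0):u+60];cv2.imwrite('pics/c5.png',cv2.resize(i,None,fx=6,fy=6,interpolation=cv2.INTER_CUBIC))
d=np.radians(114.2)
for r in (110,): print(rel(C+r*np.array([np.cos(d),np.sin(d)]),67,114.2))"
```

```text
t: 12.12
eef_pos: [488.0, 145.4, 68.6]
tcp_rot: [3.142, -0.0, 1.993]
ft_force: [-0.8, 0.8, 1.2]
opening: 0.004
grip_force: 0.4
311 210
[-1.9, -0.2, 1.6, 0.0]
```

View pics/c5.png

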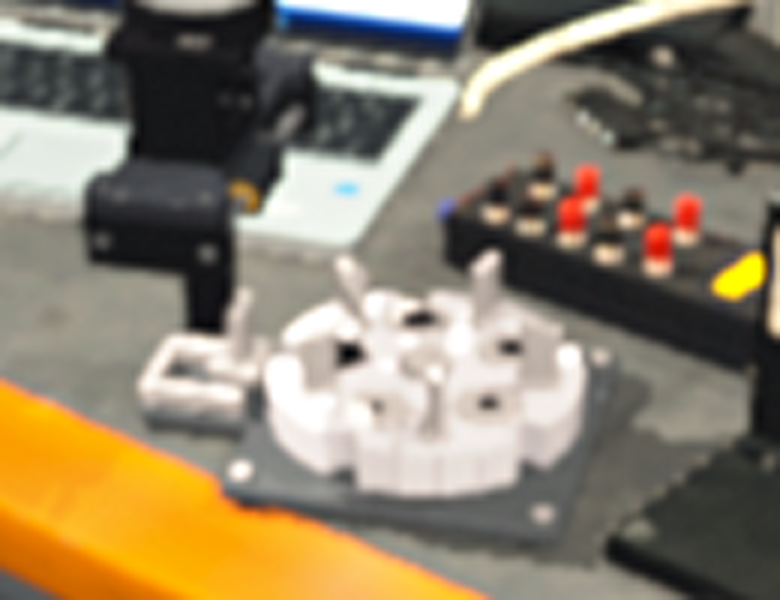

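The fingers are against the push plate at (240,320) and the bolt has moved inward. I'll keep going until the force rises at the stop.

```bash
python3 -m crank '[[-0.5,0,0,0,0],[-1,0,0,0,0],[-1.5,0,0,0,0],[-2,0,0,0,0],[-2,0,0,0,0],[-2,0,0,0,0]]';  python3 -m crank '[[-0.5,0,0,0,0],[-0.5,0,0,0,0],[-0.5,0,0,0,0]]'; python3 -m crank '[[-0.5,0,0,0,0],[-0.5,0,0,0,0],[-0.5,0,0,0,0]]'; python3 -c "
from h import *
s=env.state();print(np.array([np.cos(np.radians(114.2)),np.sin(np.radians(114.2))])@(s['eef_pos'][:2]-C))"
```

```text
t: 12.67
eef_pos: [488.2, 144.9, 68.6]
tcp_rot: [-3.141, -0.002, 1.993]
ft_force: [-4.0, 15.1, 2.2]
opening: 0.004
grip_force: 7.6
t: 12.92
eef_pos: [488.2, 144.8, 68.7]
tcp_rot: [-3.141, -0.002, 1.993]
ft_force: [-5.6, 18.9, 2.9]
opening: 0.005
grip_force: 9.8
t: 13.17
eef_pos: [488.3, 144.7, 68.7]
tcp_rot: [-3.141, -0.003, 1.993]
ft_force: [-5.6, 23.9, 2.6]
opening: 0.001
grip_force: 11.9
111.15290414707512
```

There is a hard stop at r=111 with 24 N, matching the expected home at about 110. I'll back off, lift and check.

```bash
python3 -m crank '[[2,0,0,0,0],[8,0,0,0,0],[30,0,0,0,0],[60,0,0,0,0],[60,0,-40,0,0],[60,0,-80,0,0],[60,0,-90,0,0],[60,0,-90,0,0],[60,0,-90,0,0],[60,0,-90,0,0]]'; python3 -c "
from h import *
import cv2
c=env.read_camera('top');i=c['img'][135:235,240:370]
cv2.imwrite('pics/c6.png',cv2.resize(i,None,fx=6,fy=6,interpolation=cv2.INTER_CUBIC))"
```

```text
t: 14.0
eef_pos: [464.2, 197.3, 157.7]
tcp_rot: [-3.14, -0.0, 1.993]
ft_force: [-0.1, -0.5, 0.9]
opening: 0.002
grip_force: 0.0
```

View pics/c6.png

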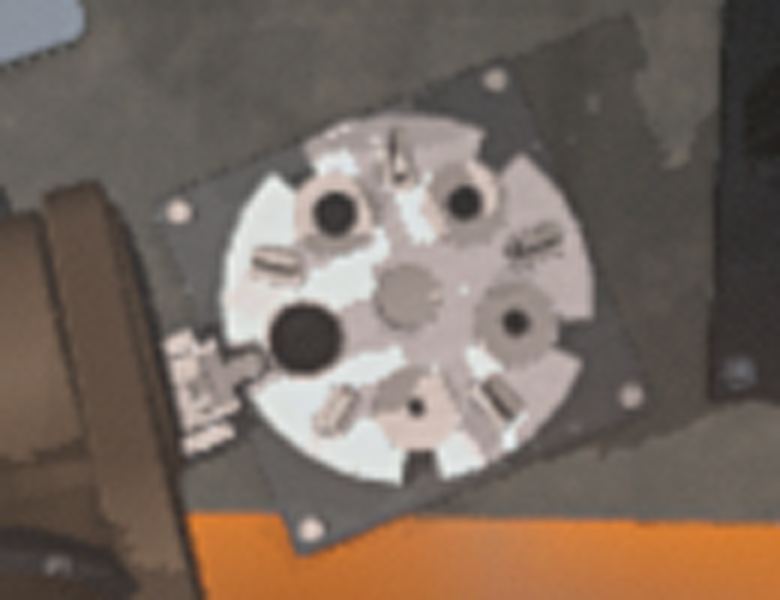

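The bolt nose moved from x≈232 to x≈268, about 16 mm, and sits in the widest station's slot. The wheel is aligned and the base hasn't moved.

```bash
python3 -c "
from cell import env
print(env.job_done())"
```

```text
the job is handed in; nothing more can be done
None
```

I handed the job in at about 14 s: the widest opening is at the lock bolt, the bolt is pushed home to its stop in that slot, and the turret base hasn't visibly moved (no verdict came back).

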